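# Load the filter magazine through its spring gate

### The arm

A 7-joint arm with a two-finger parallel gripper is mounted at the origin on a cart in front of the work surface, level with it; the furniture and walls round the work are solid. World frame = base frame: x ahead of the robot, y to its left, z up, the work surface at z = 0. Lengths are in mm, angles in rad, forces in N, time in s.
With the tool pointing down it reaches from about 400 to 850 mm from the base axis. Payload 10.4 kg.
Tool frame: the origin (TCP) lies on the centre line of the jaws, within the pads' length; the fingertips stand 11 mm ahead of it and the grasp point (between the pads) lies 8 mm behind it; z points along the fingers, y is the line along which they close (so a half turn about z gives the same grasp; the last joint's range is limited). The gripper opens to 87 mm and grips with 3 to 60 N. Pads are 19 mm wide; open, the fingers measure 117 mm over their backs; the gripper's body (75 mm by 190 mm) begins 51 mm behind the grasp point.
Start: joints at [1.267, 0.332, -0.065, 1.46, 0.022, 1.35, -0.088], TCP at [173.224, -600.537, 233.576] pointing down, gripper open.
Joint ranges: [-2.6, 2.6], [-0.5, 2.12], [-1.47, 1.34], [0.16, 2.42], [-1.27, 4.41], [0.06, 2.06], [-2.6, 2.6]. Speed limits (rad/s): [2.22, 2.22, 2.79, 2.79, 3.14, 3.14, 3.14].

### API

Orientations are given as a 3x3 rotation matrix whose columns are the frame's x, y, z axes.
In Python, from cell import env, vision, ticket gives the robot as it stands. Calls block until the motion is done:
- env.move_pose(position, orientation): joint-space move of the TCP to a pose.
- env.line_to(position, rate=150, frame=None): straight line of the TCP; frame=None keeps the orientation; rate is the mean speed in mm/s.
- env.move_joints(angles): joint-space move.
- env.command_gripper(opening): finger opening in mm; the grip force is fixed at half the most; returns when the fingers have stopped.
- env.dwell(seconds).
- env.solve_ik(position, orientation): joint angles nearest the present ones, or None.
- env.get_state(): the state.
- vision.capture(name): name is "scene" or "top" or "wrist"; returns a dict with "image" (384x512x3 uint8, red, green, blue), "intrinsics" (3x3 intrinsics, pixels), "k1" (the pictures are not rectified: a ray, as slopes to the right and down, at radius r is drawn at 1 + k1 r^2 times it, then the intrinsics apply), "rvec" (rotation vector, rad) and "tvec" (3), from world to camera coordinates, as OpenCV has them. Camera axes: x right, y down, z forward; pixel columns grow to the right and rows downward; lengths in mm; the calibration is good to about 2 mm. A picture is of the moment at which its call begins. There is no depth.
A pose or a line that the arm cannot do raises env.IKError and nothing moves.
- ticket.sign_off(): hands the job in; it is judged then, once.
The state is a dict: "time": time; "joints": joint angles; "joint_vel": joint speeds; "tau": joint torques, N m; "tool_pos": TCP position; "orientation": TCP orientation; "contact_force": force on the tool from outside, world axes, zero at the start; "torque": the same for the moment, N m; "opening": finger opening in mm; "finger_force": force on a finger pad.
Only numpy, scipy, OpenCV 4.12 (cv2) and the standard library are available. Lean on these libraries where they do the work, as an engineer would, in place of code of your own. Each camera call takes 0.05 s, during which the arm holds its last target. There are 200 camera calls.

### The job

Load the three mounted optical filters into the magazine: with the fingertips push them by their rims across the deck, one at a time, through the narrow spring gate and into the lane, each far enough in that the brass flap swings shut behind it before the next one follows. Finish with all three flat in single file in the lane and the flap shut. Only slide the filters, gently, never lift or tip them, and leave the other things on the table and the plate where they are.

Things in the scene. Friction and masses are not known exactly. Their poses are not given: they have to be found in the camera images.
- magazine: Filter magazine, fixed: aluminium plate with grey fences. Origin on the lane's centre line at the gate throat, at table height; x points along the lane from gate to end stop, y left, z up. The deck on which filters slide is level, 20 mm above the origin. Fences and rails are 7 mm high over the deck, lower than the filters: fingertips 9 to 14 mm above the deck push a filter and pass over every fence
- infeed (a point): middle of the infeed deck, at deck height, 110 mm before the gate (magazine x -110 mm). The infeed runs from x -178 mm to the gate, side fences' inner faces at y +-90 mm; from x -69 mm two 7 mm thick funnel fences close in at about 45 degrees to the gate throat
- gate (a point): middle of the gate throat at deck height (magazine x 0, y 0). The throat and the straight lane behind it are 34 mm wide (y +-17 mm), a filter is 30 mm
- lane_end (a point): middle of the end stop's face, at deck height, 134 mm past the gate. Three filters fill 90 mm; with a filter's centre pushed to 50 mm past the gate it clears the flap, and two others ahead of it still have 9 mm to spare; past 59 mm three would jam on the stop
- gate_flap (a joint): one-way brass spring flap in the gate, 27 mm long, top 6 mm above the deck, pivot at magazine x 4, y +22.5 mm. 0 rad = shut across the lane, leaning 25 degrees towards the end stop. A filter pushed inward swings it, up to 1.12 rad, into a pocket of the left rail; a light spring (0.2 to 0.4 N at the tip) shuts it once the filter's centre is 41 mm past the gate. It stops filters coming back
- gate_flap_tip (a point): free end of the spring flap; shut it lies near magazine x 15, y -2 mm, 3 mm above the deck
- filter_amber: Optical filter of amber (orange) glass in a round black knurled mount, 30 mm across, 18 mm high, about 45 g, lying flat, glass up. Starts on the infeed deck. Origin at the centre of its underside, z up along its axis. Slides on the deck with under 1 N; more than 10 N from the fingers is too hard
- filter_green: Optical filter of green glass in a round black knurled mount, 30 mm across, 18 mm high, about 45 g, lying flat, glass up. Starts on the infeed deck. Origin at the centre of its underside, z up along its axis. Slides on the deck with under 1 N; more than 10 N from the fingers is too hard
- filter_blue: Optical filter of blue glass in a round black knurled mount, 30 mm across, 18 mm high, about 45 g, lying flat, glass up. Starts on the infeed deck. Origin at the centre of its underside, z up along its axis. Slides on the deck with under 1 N; more than 10 N from the fingers is too hard
- bullseye_level: round bubble level, white with green top, 31 mm across, 10 mm high, lying on the deck outside the right funnel fence (magazine frame about x -0.021, y -0.074); origin at the centre of its underside. A bystander, leave it
- loupe: black stand loupe, 35 mm across, 42 mm high; origin at the centre of its underside. A bystander
- tweezers: steel tweezers lying flat, 124 mm long, 11 mm high; a bystander
- tip_tube_red: grey tube with red cap, 20 mm across, 64 mm high, standing; a bystander
- tip_tube_blue: grey tube with blue cap, 20 mm across, 64 mm high, standing; a bystander
- chip_box: flat plastic box, grey lid and white base, 60 x 55 x 18 mm; a bystander
- tape_roll: roll of orange-amber tape lying flat, 66 mm across, 12 mm high; a bystander
- screwdriver: small red screwdriver lying flat, 114 mm long; a bystander

How it is judged (in metres and radians):
On the way, in this order (a step that is already met when the one before it is completed fails the run):
1. one filter is in the lane and the flap is shut behind it (((x of filter_amber in the frame of magazine between 0.032 and 0.125 m and y of filter_amber in the frame of magazine between -0.006 and 0.006 m and height (world z) of filter_amber between 0.017 and 0.023 m and angle between filter_amber's own z axis and vertical below 0.1 rad) or (x of filter_green in the frame of magazine between 0.032 and 0.125 m and y of filter_green in the frame of magazine between -0.006 and 0.006 m and height (world z) of filter_green between 0.017 and 0.023 m and angle between filter_green's own z axis and vertical below 0.1 rad) or (x of filter_blue in the frame of magazine between 0.032 and 0.125 m and y of filter_blue in the frame of magazine between -0.006 and 0.006 m and height (world z) of filter_blue between 0.017 and 0.023 m and angle between filter_blue's own z axis and vertical below 0.1 rad)) and value of joint gate_flap below 0.1 rad), for 0.2 s.
2. a second filter is in the lane and the flap is shut behind it ((((x of filter_amber in the frame of magazine between 0.032 and 0.125 m and y of filter_amber in the frame of magazine between -0.006 and 0.006 m and height (world z) of filter_amber between 0.017 and 0.023 m and angle between filter_amber's own z axis and vertical below 0.1 rad) and (x of filter_green in the frame of magazine between 0.032 and 0.125 m and y of filter_green in the frame of magazine between -0.006 and 0.006 m and height (world z) of filter_green between 0.017 and 0.023 m and angle between filter_green's own z axis and vertical below 0.1 rad)) or ((x of filter_amber in the frame of magazine between 0.032 and 0.125 m and y of filter_amber in the frame of magazine between -0.006 and 0.006 m and height (world z) of filter_amber between 0.017 and 0.023 m and angle between filter_amber's own z axis and vertical below 0.1 rad) and (x of filter_blue in the frame of magazine between 0.032 and 0.125 m and y of filter_blue in the frame of magazine between -0.006 and 0.006 m and height (world z) of filter_blue between 0.017 and 0.023 m and angle between filter_blue's own z axis and vertical below 0.1 rad)) or ((x of filter_green in the frame of magazine between 0.032 and 0.125 m and y of filter_green in the frame of magazine between -0.006 and 0.006 m and height (world z) of filter_green between 0.017 and 0.023 m and angle between filter_green's own z axis and vertical below 0.1 rad) and (x of filter_blue in the frame of magazine between 0.032 and 0.125 m and y of filter_blue in the frame of magazine between -0.006 and 0.006 m and height (world z) of filter_blue between 0.017 and 0.023 m and angle between filter_blue's own z axis and vertical below 0.1 rad))) and value of joint gate_flap below 0.1 rad), for 0.2 s.
3. the third filter is in the lane and the flap is shut behind it (x of filter_amber in the frame of magazine between 0.032 and 0.125 m and y of filter_amber in the frame of magazine between -0.006 and 0.006 m and height (world z) of filter_amber between 0.017 and 0.023 m and angle between each of filter_amber, filter_green, filter_blue's own z axis and vertical below 0.1 rad and x of filter_green in the frame of magazine between 0.032 and 0.125 m and y of filter_green in the frame of magazine between -0.006 and 0.006 m and height (world z) of filter_green between 0.017 and 0.023 m and x of filter_blue in the frame of magazine between 0.032 and 0.125 m and y of filter_blue in the frame of magazine between -0.006 and 0.006 m and height (world z) of filter_blue between 0.017 and 0.023 m and value of joint gate_flap below 0.1 rad), for 0.2 s.
At the end, for the whole second after the job is handed in: All three filters lie flat (within 0.1 rad) on the lane's floor, centres 32 to 125 mm past the gate and within 6 mm of the lane's centre line, at rest, and the flap is shut (under 0.10 rad) (all of step 3 and linear speed of each of filter_amber, filter_green, filter_blue below 0.01 m/s); the robot touches nothing.
It fails at once if a filter is lifted more than 8 mm off the deck (height (world z) of any of filter_amber, filter_green, filter_blue above 0.028 m).
It fails at once if a filter is tipped (more than 0.5 rad) (angle between any of filter_amber, filter_green, filter_blue's own z axis and vertical above 0.5 rad).
It fails at once if a filter falls off the deck (height (world z) of any of filter_amber, filter_green, filter_blue below 0.01 m).
It fails at once if a filter is pressed hard (over 10 N) by the fingers (contact force between the fingers and filter_amber above 10 N or contact force between the fingers and filter_green above 10 N or contact force between the fingers and filter_blue above 10 N).
It fails at once if another thing is moved by more than 20 mm (distance of any of bullseye_level, loupe, tweezers, tip_tube_red, tip_tube_blue, chip_box, tape_roll, screwdriver from where it was at the start of the episode above 0.02 m).
It also fails if it takes over 70 s, if anything falls off the work surface, if the arm or the gripper's body presses on something with over 40 N, if the wrist force passes 120 N, or if a joint passes its speed limit or range.

## Working session

There is one attempt and no reset: what is moved stays moved. The work goes in short steps, each a Python script; the robot and the scene stay as the last script left them, time stands still between calls to the robot, and variables do not carry over. Pictures are saved under pics/ and viewed, at most 10 in all, crops included, and the job is handed in when it is done.

```bash
ls; mkdir -p pics; python3 - <<'E'
from cell import env,vision
import cv2
for n in("top","scene"):
    c=vision.capture(n); cv2.imwrite(f"pics/{n}0.png",c["image"][:,:,::-1])
    print(n,c["intrinsics"],c["k1"],c["rvec"],c["tvec"])
s=env.get_state();print(s["time"],s["orientation"],s["opening"])
E
```

```text
pics
top [[403.86229693   0.         257.21665325]
 [  0.         403.86229693 194.59470054]
 [  0.           0.           1.        ]] -0.0966699176695229 [ 2.16802482 -2.11092688  0.14236756] [  44.51220886  601.22626366 1051.42397174]
scene [[460.64962978   0.         259.95802574]
 [  0.         460.64962978 190.78569441]
 [  0.           0.           1.        ]] -0.10882888066399775 [ 1.6132112   1.56423641 -0.90594094] [ -53.08961478 -265.87700931 1999.59188562]
0.1 [[ 9.60825001e-01  2.77155487e-01 -3.91390567e-04]
 [ 2.77155759e-01 -9.60824274e-01  1.18310852e-03]
 [-4.81525379e-05 -1.24523640e-03 -9.99999224e-01]] 86.94037999765257
```

View pics/top0.png

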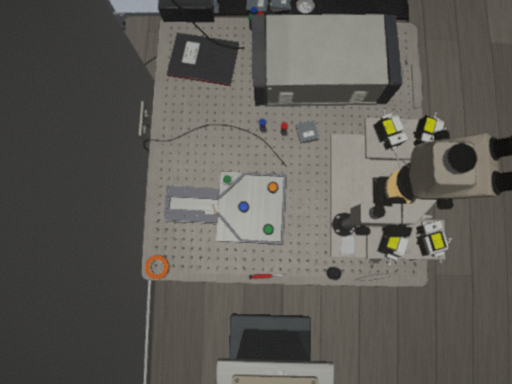

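View pics/scene0.png

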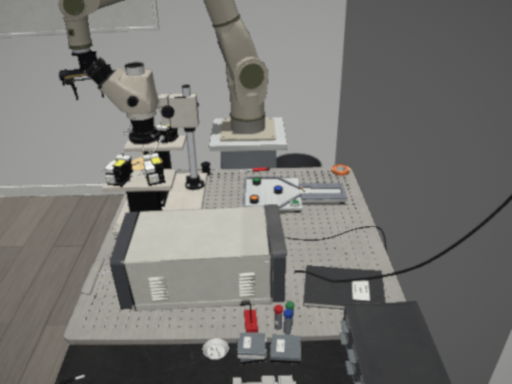

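The top view shows the magazine lying with its lane pointing to image left (about world +y). The gate is near (219,205), amber at (272,187), blue at (244,207), green at (268,229), and the bullseye at (227,180). Next I'll write the ray helper, get rough poses, and look from closer up with the wrist camera.

```bash
cat > h.py <<'E'
from cell import env,vision,ticket
import cv2, numpy as np
def D(c): # model: distorted = u*(1+k1 r^2), OpenCV form
    return np.array([c["k1"],0,0,0,0.])
def world(c,px,z):
    """pixels -> world points on plane height z"""
    u=cv2.undistortPoints(np.array(px,float).reshape(-1,1,2),c["intrinsics"],D(c)).reshape(-1,2)
    R=cv2.Rodrigues(np.array(c["rvec"],float))[0]; t=np.array(c["tvec"],float)
    o=-R.T@t; d=np.c_[u,np.ones(len(u))]@R
    return o+d*((z-o[2])/d[:,2])[:,None]
def pix(c,P):
    return cv2.projectPoints(np.array(P,float).reshape(-1,1,3),np.array(c["rvec"],float),np.array(c["tvec"],float),c["intrinsics"],D(c))[0].reshape(-1,2)
def blobs(c,lo,hi,amin=8):
    m=cv2.inRange(cv2.cvtColor(c["image"],cv2.COLOR_RGB2HSV),lo,hi)
    n,l,s,ce=cv2.connectedComponentsWithStats(m)
    return [(ce[i],s[i,4]) for i in range(1,n) if s[i,4]>=amin]
COL=dict(amber=((8,120,90),(20,255,255)),green=((50,100,40),(85,255,255)),blue=((105,120,60),(130,255,255)))
E
python3 - <<'E'
from h import *
c=vision.capture("top")
for k,v in COL.items():
    for p,a in blobs(c,*v,amin=5): print(k,p.round(1),a,world(c,[p],38)[0].round(1))
print(world(c,[[219,205],[165,205],[285,175],[285,243],[217,241],[218,175]],20).round(1))
E
```

```text
amber [272.4 186.9] 62 [623.1  19.7  38. ]
amber [156.5 266.6] 284 [398.1 326.1  38. ]
green [249.8  16.3] 14 [1137.3   97.6   38. ]
green [226.7 178.9] 35 [642.1 145.7  38. ]
green [267.8 228.9] 58 [508.1  29.4  38. ]
blue [253.5   9.6] 31 [1160.1   87.3   38. ]
blue [262.  121.9] 31 [807.5  52.8  38. ]
blue [243.1 206.3] 60 [567.7  98.1  38. ]
[[571.5 165.9  20. ]
 [567.5 316.8  20. ]
 [660.7 -15.2  20. ]
 [471.9 -18.5  20. ]
 [472.2 167.4  20. ]
 [656.  172.2  20. ]]
```

```bash
python3 - <<'E'
from h import *
# tool y along -/+ world x ; tool z down
for s in(1,-1):
    y=np.array([s,0,0.]);z=np.array([0,0,-1.]);R=np.c_[np.cross(y,z),y,z]
    print(s,R.tolist(),env.solve_ik([570,60,330],R),env.solve_ik([570,190,42],R),env.solve_ik([560,-40,60],R))
E
```

```text
1 [[-0.0, 1.0, 0.0], [1.0, 0.0, 0.0], [0.0, 0.0, -1.0]] [ 0.60768235  0.32923879 -1.01034506  1.40256799  0.27742075  1.55979693
 -0.38064761] [ 0.31518182  0.65668695 -0.93982213  1.68358542  0.58364263  1.10738248
 -0.79757063] [ 0.59103002  0.45986271 -0.7276326   1.7858772   0.35157806  1.02973642
 -0.26929955]
-1 [[-0.0, -1.0, 0.0], [-1.0, 0.0, 0.0], [-0.0, 0.0, -1.0]] None [ 0.48400664  0.86359482 -1.25129264  1.67613633  0.8602623   1.26005945
  2.1843623 ] [-0.96050295  0.81077878  1.31635462  1.86303676 -0.85735165  1.18835415
 -2.48518816]
```

```bash
python3 - <<'E'
from h import *
c=vision.capture("scene");t=vision.capture("top")
print("post base scene",world(c,[[195,187]],5).round(), "top",world(t,[[345,225]],5).round())
b=world(c,[[195,187]],5)[0]
for h in (200,300,400,500,600): print(h,pix(c,[[b[0],b[1],h]]).round(),pix(t,[[b[0],b[1],h]]).round())
cv2.imwrite("pics/crop.png",np.hstack([cv2.resize(c["image"][20:220,60:300,::-1],None,fx=1.9,fy=1.9,interpolation=2),cv2.resize(t["image"][90:290,320:480,::-1],None,fx=1.9,fy=1.9,interpolation=2)]))
def Rz(psi): # tool x at azimuth psi
    x=np.array([np.cos(psi),np.sin(psi),0]);z=np.array([0,0,-1.]);return np.c_[x,np.cross(z,x),z]
for r in(300,350,400):
  for z in (300,400):
    for az in(-60,-20,5):
      a=np.radians(az)
      print(r,z,az,[env.solve_ik([r*np.cos(a),r*np.sin(a),z],Rz(a+np.pi/2+d)) is not None for d in(0,-np.pi/2,np.pi/2)])
E
```

```text
post base scene [[ 499. -180.    5.]] top [[ 526. -186.    5.]]
200 [[190. 134.]] [[360. 231.]]
300 [[187. 104.]] [[371. 228.]]
400 [[185.  73.]] [[386. 224.]]
500 [[182.  39.]] [[405. 219.]]
600 [[179.   3.]] [[431. 213.]]
300 300 -60 [True, True, True]
300 300 -20 [True, True, True]
300 300 5 [True, True, True]
300 400 -60 [True, True, True]
300 400 -20 [True, True, True]
300 400 5 [True, True, True]
350 300 -60 [True, True, True]
350 300 -20 [True, True, True]
350 300 5 [True, True, True]
350 400 -60 [True, True, True]
350 400 -20 [True, True, True]
350 400 5 [True, True, True]
400 300 -60 [True, True, True]
400 300 -20 [True, True, True]
400 300 5 [True, True, True]
400 400 -60 [True, True, True]
400 400 -20 [True, True, True]
400 400 5 [True, True, True]
```

View pics/crop.png

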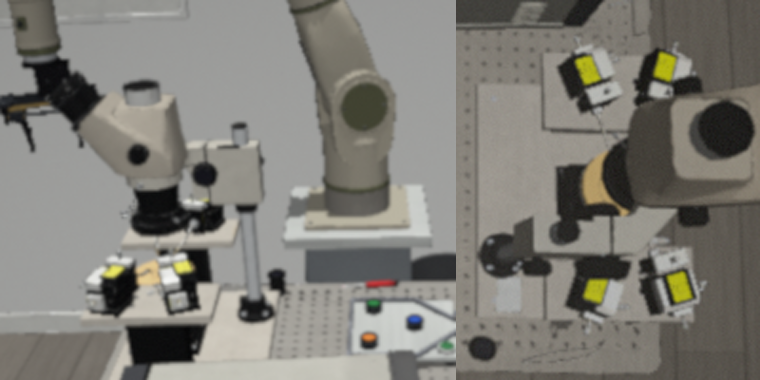

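The crop shows the microscope post at about (515,-182) mm, roughly 360 mm tall, with the head beyond it. I'll go round it at a small radius.

```bash
cat >> h.py <<'E'
def Rz(psi):
    x=np.array([np.cos(psi),np.sin(psi),0]);z=np.array([0,0,-1.]);return np.c_[x,np.cross(z,x),z]
E
python3 - <<'E'
from h import *
for r,az,z in((430,-74,300),(340,-35,350),(400,5,350)):
    a=np.radians(az); env.move_pose([r*np.cos(a),r*np.sin(a),z],Rz(a+np.pi/2))
env.move_pose([560,60,330],Rz(np.pi/2))
s=env.get_state(); print(s["time"],s["contact_force"],s["joints"])
c=vision.capture("wrist"); np.save("w1.npy",c,allow_pickle=True)
cv2.imwrite("pics/w1.png",c["image"][:,:,::-1])
for k,v in COL.items():
    for p,a in blobs(c,*v,amin=60): print(k,p.round(1),a,world(c,[p],38)[0].round(1))
env.command_gripper(12)
print(env.get_state()["opening"],env.get_state()["time"])
E
```

```text
3.975 [-0.23792872  0.03121324 -0.2384139 ] [ 0.69841094  0.34011096 -1.124801    1.42658875  0.30554914  1.5651971
 -0.40575082]
amber [309.4 183.3] 255 [625.1  19.6  38. ]
amber [ 59.3 260.9] 306 [267.8 -96.   38. ]
amber [460.2 263.2] 317 [850.7 -99.9  38. ]
amber [305.1 315.3] 989 [ 626.6 -183.2   38. ]
green [327.   84.6] 218 [643.  146.2  38. ]
green [221.9 176.2] 237 [509.   29.4  38. ]
blue [267.4 123.3] 284 [568.8  98.4  38. ]
blue [451.4 162.5] 171 [815.2  48.3  38. ]
11.953365760405093 5.4
```

View pics/w1.png

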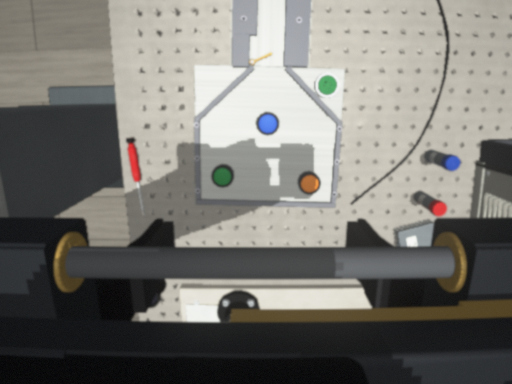

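The wrist picture shows blue at (267,123), green at (222,176), amber at (309,183) and the bullseye at (327,85). The flap is near (261,58) and the lane is at columns 258-285. I'll enlarge it for the magazine's edges.

```bash
python3 - <<'E'
from h import *
c=np.load("w1.npy",allow_pickle=True).item()
im=cv2.resize(c["image"][0:140,180:360,::-1],None,fx=4,fy=4,interpolation=cv2.INTER_CUBIC)
cv2.imwrite("pics/w1c.png",im)
b=world(c,[[327,84.6]],30)[0]; print("bullseye",b)
E
```

```text
bullseye [644.49856612 146.60294255  30.        ]
```

View pics/w1c.png

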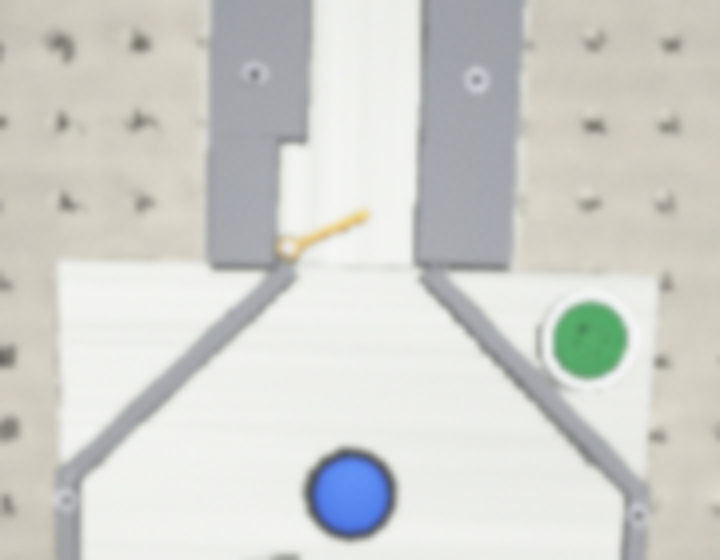

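```bash
cat > fit.py <<'E'
from h import *
from scipy.optimize import least_squares
c=np.load("w1.npy",allow_pickle=True).item()
f=lambda p:(np.array(p,float)+.5)/4-.5+[180,0]
W=lambda p,z:world(c,[f(p)],z)[0][:2]
pts=[((288,246),26,(4,22.5)),((366,214),26,(15,-2)),((66,498),27,(-69,93.5)),((638,514),27,(-69,-93.5)),((590,340),30,(-21,-74))]
R=[W((425,10),27),W((416,262),27)];L=[W((311,10),27),W((306,135),27)]
def loc(p,P): 
    cth,sth=np.cos(p[2]),np.sin(p[2]); d=P-p[:2]; return np.array([cth*d[0]+sth*d[1],-sth*d[0]+cth*d[1]])
def res(p):
    r=[]
    for (q,z,m) in pts: r+=list((loc(p,W(q,z))-m)*.6)
    r+=[loc(p,P)[1]+17 for P in R]+[loc(p,P)[1]-17 for P in L]
    return r
s=least_squares(res,[570,165,np.pi/2]); print(s.x,np.round(s.fun,1))
np.save("mag.npy",s.x)
for k,v in COL.items():
    for q,a in blobs(c,*v,amin=60): 
        m=loc(s.x,world(c,[q],38)[0][:2])
        if -178<m[0]<0: print(k,m.round(1))
print("throat",loc(s.x,W((290,266),27)),loc(s.x,W((417,266),27)))
E
python3 fit.py
```

```text
[571.50337258 167.24763371   1.54571953] [ 2.   0.2  1.6  0.3 -2.3  0.2 -2.6 -0.2  1.3  0.2 -0.6 -0.7  0.1  0.8]
amber [-146.3  -57.3]
green [-19.2 -72. ]
green [-139.4   59.1]
blue [-68.9   0.9]
blue [-112.8 -246.6]
throat [ 1.27552158 21.97907448] [  2.29309246 -18.04561598]
```

```bash
cat >> h.py <<'E'
M=np.load("mag.npy"); M[:2]+=2.5*np.array([np.cos(M[2]),np.sin(M[2])])
def w(x,y,z): # magazine -> world, z world
    c,s=np.cos(M[2]),np.sin(M[2]); return np.array([M[0]+c*x-s*y,M[1]+s*x+c*y,z])
def loc(P):
    c,s=np.cos(M[2]),np.sin(M[2]); d=np.asarray(P)[:2]-M[:2]; return np.array([c*d[0]+s*d[1],-s*d[0]+c*d[1]])
ZP=42.5; OFF=23.2
def see(c=None,amin=40):
    c=c or vision.capture("wrist"); o={}
    for k,v in COL.items():
        for q,a in blobs(c,*v,amin=amin):
            m=loc(world(c,[q],38)[0])
            if -180<m[0]<130 and abs(m[1])<95 and not(k=="green" and np.hypot(m[0]+21,m[1]+74)<12): o.setdefault(k,[]).append((m.round(1).tolist(),int(a)))
    return c,o
def st():
    s=env.get_state(); print("t",round(s["time"],2),"tcp",loc(s["tool_pos"]).round(1),s["tool_pos"].round(1) if hasattr(s["tool_pos"],"round") else s["tool_pos"],"F",np.round(s["contact_force"],1))
E
python3 - <<'E'
from h import *
R=Rz(M[2])
env.move_pose(w(-105,0.5,110),R); env.line_to(w(-105,0.5,ZP),120); st()
env.line_to(w(-63,0.5,ZP),50); st()
c,o=see(); print(o); cv2.imwrite("pics/b1.png",c["image"][:,:,::-1])
t,o=see(vision.capture("top"),5); print(o)
E
```

```text
t 7.0 tcp [-104.7    0. ] [568.9  65.   43.2] F [-0.  0.  1.]
t 7.99 tcp [-63.3   0.5] [569.5 106.5  42.4] F [-0.5  0.1  0.3]
{'amber': [([-73.2, -21.5], 264), ([-74.9, 22.9], 223)], 'blue': [([-38.1, 0.9], 1885)]}
{'amber': [([-149.1, -56.1], 62)]}
```

View pics/b1.png

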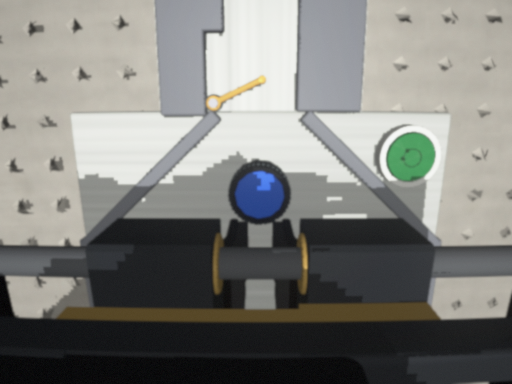

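The filter sits centred in the finger cradle at (260,190). The flap pivot is at (214,102), its tip at (263,79), and the lane edges are near columns 223 and 298. I'll check alignment from this closer view.

```bash
python3 - <<'E'
from h import *
c=vision.capture("wrist")
g=lambda p,z:loc(world(c,[p],z)[0]).round(1)
print("pivot(4,22.5)",g((214,102),26),"tip(15,-2)",g((263,79),26),"bull(-21,-74)",g((411,156),30))
print("R",g((297,106),27),g((298.5,3),27),"L",g((223,28),27),g((223,3),27),"front",g((180,114),27),g((340,111),27))
ball=cv2.inRange(c["image"],(0,0,0),(60,60,60))
print("blue",g((260,191.5),38),see(c)[1])
E
```

```text
pivot(4,22.5) [ 4.4 22.4] tip(15,-2) [14.9 -1. ] bull(-21,-74) [-20.9 -73.5]
R [  2.5 -17.2] [ 48.2 -16.9] L [37.5 17.3] [48.2 17.1] front [-1.1 38.9] [  0.2 -37.9]
blue [-36.7   0.5] {'amber': [([-73.3, -21.6], 263), ([-74.6, 22.8], 226)], 'blue': [([-38.1, 0.9], 1894)]}
```

The frame is good to about 0.5 mm, so I'll push blue home.

```bash
python3 - <<'E'
from h import *
env.line_to(w(-25,0.2,ZP),60); env.line_to(w(26,0,ZP),50); st()
env.line_to(w(10,0,ZP),80); env.line_to(w(10,0,80),150)
env.line_to(w(-40,0,150),250)
c,o=see(); print(o); st(); cv2.imwrite("pics/b2.png",c["image"][:,:,::-1])
E
```

```text
t 10.09 tcp [25.6 -0.1] [572.3 195.4  42.5] F [0.3 0.  0.2]
{'amber': [([-106.3, 37.5], 238), ([-108.0, -37.1], 222), ([-154.2, -8.0], 3232)], 'blue': [([50.5, 0.7], 897)]}
t 11.38 tcp [-40.    0.6] [569.9 129.8 149. ] F [-0.5 -0.1 -0.7]
```

View pics/b2.png

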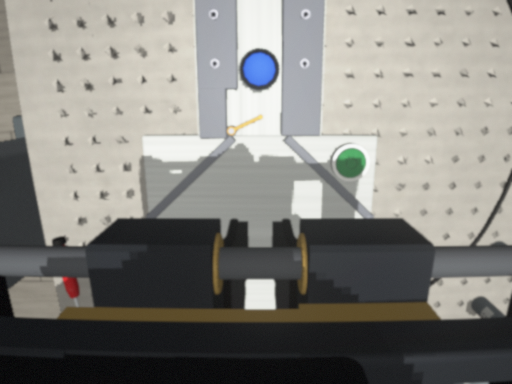

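Blue is in the lane at (259,69), i.e. x 50.5 mm, with the flap shut at (231,130)-(262,117). Amber is next, with a diagonal push to the staging point.

```bash
cat >> h.py <<'E'
OFF=24.4
def stage(p,q=(-48,0)):
    p,q=np.array(p,float),np.array(q,float); u=(q-p)/np.linalg.norm(q-p); a=np.arctan2(u[1],u[0]); R=Rz(M[2]+a)
    s=p-(OFF+9)*u; e=q-OFF*u; b=e-12*u
    env.move_pose(w(*s,110),R); env.line_to(w(*s,ZP),130); st()
    env.line_to(w(*e,ZP),60); st()
    env.line_to(w(*b,ZP),80); env.line_to(w(*b,75),150)
    n=(q[0]-OFF-9,0); env.move_pose(w(*n,75),Rz(M[2])); env.line_to(w(*n,ZP),130)
    st(); return see()
def load(y=0):
    env.line_to(w(-50,y,ZP),60); env.line_to(w(25.8,0,ZP),55); st()
    env.line_to(w(10,0,ZP),80); env.line_to(w(10,0,80),150); env.line_to(w(-40,0,150),250)
    return see()
E
python3 - <<'E'
from h import *
for a in(30,-33): print(env.solve_ik(w(-178,-74 if a>0 else 78,42),Rz(M[2]+np.radians(a))) is not None)
c,o=stage((-148.9,-56.9)); print(o); cv2.imwrite("pics/a1.png",c["image"][:,:,::-1])
E
```

```text
True
True
t 12.75 tcp [-177.4  -73.6] [640.7  -9.5  43.2] F [0.9 0.8 0.2]
t 14.98 tcp [-69.4 -12. ] [581.8 100.   42.4] F [ 1.1 -0.3 -0.3]
t 16.57 tcp [-81.2   0.4] [569.2  88.5  42. ] F [-0.  -0.4  0.6]
{'amber': [([7.9, 8.7], 74), ([-48.4, -0.6], 1971), ([-91.1, -21.6], 255), ([-92.5, 22.7], 225), ([-120.7, -4.3], 47)]}
```

View pics/a1.png

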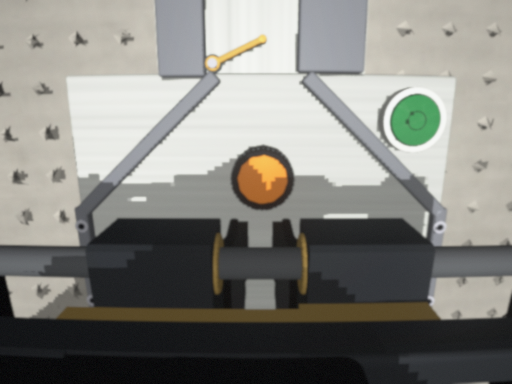

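Amber is staged at (262,178), x -48 mm, on the lane line. I'll load it, then stage green.

```bash
python3 - <<'E'
from h import *
c,o=load(); print(o); env.dwell(.1); cv2.imwrite("pics/a2.png",c["image"][:,:,::-1])
E
```

```text
t 18.82 tcp [25.5 -0.1] [572.3 195.2  42.5] F [-0.3  1.1 -0.3]
{'amber': [([49.3, 0.8], 768), ([-106.9, 37.6], 251), ([-108.4, -37.1], 229), ([-154.3, -13.3], 3136)], 'blue': [([79.6, 0.8], 972)]}
```

View pics/a2.png

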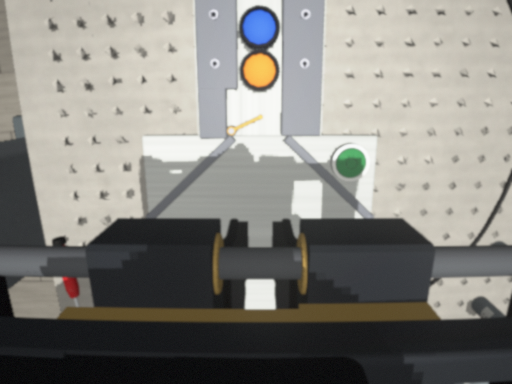

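Blue (260,27) and amber (259,70) are both in the lane at x 80 and 49 mm, and the flap is shut. Green is next, and the script loads it only if it measures well staged.

```bash
python3 - <<'E'
from h import *
c,o=stage((-141.9,59.1)); print(o)
g=[m for m,a in o.get("green",[]) if a>1000]
if len(g)==1 and abs(g[0][0]+48)<4 and abs(g[0][1])<3:
    c,o=load(); print(o)
else: print("check")
cv2.imwrite("pics/g1.png",c["image"][:,:,::-1])
E
```

```text
t 21.56 tcp [-169.4   76.4] [491.    2.3  43. ] F [-0.3  0.1  1.3]
t 23.71 tcp [-68.9  13. ] [556.8 101.2  42.5] F [-0.3  0.9  0. ]
t 25.33 tcp [-81.2   0.5] [569.   88.5  42.2] F [ 0.6 -0.4 -0.5]
{'amber': [([6.9, 10.4], 84), ([-92.0, -21.4], 217), ([-81.3, 22.1], 49), ([-95.6, 23.2], 165), ([-120.3, -4.5], 51)], 'green': [([-48.4, 0.7], 1924)]}
t 27.58 tcp [25.6 -0.1] [572.3 195.3  42.5] F [ 0.4  0.4 -0.2]
{'amber': [([79.6, 0.8], 888), ([-106.4, 37.5], 259), ([-108.0, -37.0], 227), ([-154.3, -9.9], 3239)], 'green': [([49.6, 0.6], 873)]}
```

View pics/g1.png

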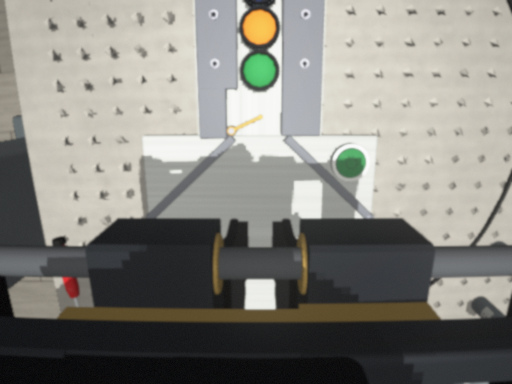

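Green (260,70) and amber (260,27) are in the lane, with blue ahead of them at about 110 mm. The flap is shut and the arm is clear, so I'm handing in.

```bash
python3 - <<'E'
from h import *
env.dwell(.5); print(ticket.sign_off())
E
```

```text
the job is handed in; nothing more can be done
None
```

I loaded all three filters in single file (blue, amber, green from the end stop); the last picture shows the flap shut behind them, though blue's final spot (about 110 mm) is inferred because it was mostly out of frame. I handed the job in at about 29 s, and no verdict came back.

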